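# Light and hold the pull-out loupe over the ring

### The job

Get the ring ready for inspection under the lit loupe: first slide the black dimmer grip along its track until its white line is level with the green mark. Then squeeze the red lock button on the loupe arm's blue handle to free the spring-loaded arm, pull the arm out until its red pointer is level with the yellow index on the ring holder, and finish while holding it there with the lock still squeezed in; do not disturb the loose things on the bench.

Things in the scene. Friction and masses are not known exactly. Their poses are not given: they have to be found in the camera images.
- dimmer (a joint): travel of the dimmer's grip along its track, m: 0 at the near end of the track, growing to 0.09 at the far end. It moves along +y of dimmer_base with about 1.5 N of friction and stays where it is left.
- dimmer_base: dimmer track of the loupe's ring light: flat aluminium bar 40 x 140 x 14 mm fixed to the bench, long way along its own y (which points roughly away from the robot). Origin: centre of its underside.
- dimmer_top (a point): middle of the top of the black dimmer grip, on the white line across it. The grip is a block 28 mm (own x, across the track) x 20 mm (own y, along the track) x 40 mm high; its top is 54.5 mm above the bench and its foot 14.5 mm above it. Axes as dimmer_base.
- dimmer_mark: green mark for the dimmer: fixed block 24 x 5 x 13 mm on the bench against the track's own +x side (the side of the loupe station); origin centre of its underside, thin direction (own y) along the track. The grip is on the mark when dimmer_top is level with this body along own y.
- stand: loupe station, fixed: grey foot plate 140 x 440 x 15 mm, white scale strip (lines every 10 mm) on its +x half (far from the robot), and a black outer tube 30 x 30 mm, axis 115 mm above the bench, along own y over the plate's middle. Origin: on the bench under the tube's mouth; the plate spans y -160 to +280 mm, the tube -160 to 0. The arm telescopes along own +y (roughly to the robot's left).
- boom (a joint): extension of the loupe arm out of the tube, m: 0 fully in, 0.15 fully out. It starts parked at 0, where a catch stops it from being pulled out unless the lock button is squeezed in. Once freed, a return spring pulls it in with 3 to 5 N all the way; if let go it runs back in to the catch.
- handle (a point): grip point: centre of the arm's blue handle, 120 mm above the bench; axes of stand. The handle stands 95 to 140 mm above the bench, 34 mm long (own y). Across the arm (own x) its plain face on the robot's side is at -16 mm and the red lock button's face at +22 mm (out) or +16 mm (in): squeeze these together from above, fingers closing along own x. The tube mouth is 35 mm or more behind.
- lock (a joint): travel of the red lock button (24 x 32 mm face, on the handle's far side) into the handle, m: 0 out (locked), 0.006 squeezed fully in; the arm is free above about 0.003. It pops out by itself; about 4 N starts it and 8 N holds it fully in.
- pointer (a point): tip of the thin red pointer under the handle, 20 mm above the bench just over the scale, 47 mm from handle along own x and level with it along own y. Axes of stand; it moves with the arm.
- holder: ring holder fixed on the foot plate: origin at the foot of its yellow index, a blade 16 (own x) x 4 (own y) x 20 mm high, 15 mm above the bench, just beyond the pointer's tip. A brass strip leads to a post with a ring, 85 mm above the bench, 75 mm further along own +y. Axes of stand. The arm is on its mark when pointer is level with this body along own y.
- block: loose steel bench block 60 x 60 x 22 mm, a bystander; origin centre of its underside.
- jar: loose amber jar with black cap, 48 mm across, 70 mm high, a bystander; origin centre of its underside.
- puck: loose dark wooden polishing puck, 64 mm across, 30 mm high, a bystander; origin centre of its underside.
- lens (a point): centre of the loupe carried by the arm: black ring 72 mm across, 105 to 125 mm above the bench, 75 mm beyond handle along own +y. Axes of stand.
Not all that is in view belongs to the job. Of the things like the dimmer_base, leave any that is purple; of the rest the smaller one is meant.

How it is judged (in metres and radians):
On the way, in this order (a step that is already met when the one before it is completed fails the run):
1. the dimmer grip is level with the green mark (within 5 mm along the track) (y of dimmer_top in the frame of dimmer_mark between -0.005 and 0.005 m), for 0.2 s.
2. the lock button is squeezed in (more than 4 mm) with the loupe arm still parked (out less than 35 mm) (value of joint lock above 0.004 m and value of joint boom below 0.035 m), for 0.05 s.
3. the arm is out at the yellow index (within 5 mm), held by the fingers (y of pointer in the frame of holder between -0.005 and 0.005 m and contact force between the fingers and boom above 3 N), for 0.2 s.
At the end, for the whole second after the job is handed in: The dimmer's white line is within 5 mm of the green mark along the track, the loupe arm's pointer is within 5 mm of the yellow index along the scale and still, and the fingers are holding the handle (more than 3 N) with the lock button squeezed in by more than 4 mm (all of step 1 and all of step 3 and value of joint lock above 0.004 m and velocity of joint boom between -0.01 and 0.01 m/s); the arm keeps its last pose, push and grip.
It fails at once if a loose thing on the bench is moved by more than 20 mm (distance of any of block, jar, puck from where it was at the start of the episode above 0.02 m).
It also fails if it takes over 40 s, if anything falls off the work surface, if the arm or the gripper's body presses on something with over 40 N, if the wrist force passes 120 N, or if a joint passes its speed limit or range.

### The arm

A 6-joint arm with a two-finger parallel gripper is mounted at the origin on the work surface. World frame = base frame: x ahead of the robot, y to its left, z up, the work surface at z = 0. Lengths are in mm, angles in rad, forces in N, time in s.
With the tool pointing down it reaches from about 275 to 1000 mm from the base axis. Payload 8.4 kg.
Tool frame: the origin (TCP) lies on the centre line of the jaws, within the pads' length; the fingertips stand 25 mm ahead of it and the grasp point (between the pads) lies 6 mm ahead of it; z points along the fingers, y is the line along which they close (so a half turn about z gives the same grasp; the last joint's range is limited). The gripper opens to 85 mm and grips with 20 to 120 N. Pads are 22 mm wide; open, the fingers measure 114 mm over their backs; the gripper's body (76 mm by 85 mm) begins 54 mm behind the grasp point. The pads swing forward as they close: fully open they stand 13 mm farther back than shut.
Start: joints at [-1.337, 0.353, 1.633, -0, 1.155, -0.002], TCP at [146.011, -607.708, 256.281] pointing down, gripper open.
Joint ranges: [-2.63, 2.63], [-0.92, 2.1], [0.06, 2.66], [-1.3, 4.44], [0, 2.69], [-3.02, 3.02]. Speed limits (rad/s): [2.22, 2.22, 2.79, 3.14, 3.14, 3.14].

### API

Orientations are given as [roll, pitch, yaw] about the fixed x, y, z axes, in that order (R = Rz(yaw) Ry(pitch) Rx(roll)).
In Python, from rig import r gives the robot as it stands.
- The arm moves only by the shell command python3 -m jog 'ROWS' [FORCE]. ROWS is JSON, a list of rows, each a list of 3 entries, a list of its own where there are three numbers: the turn, a rotation vector about the tool's x, y, z in rad, then the shift along the tool's x, y, z in m, then the opening, from -1 (shut) to 1 (fully open). In form: [[[rx, ry, rz], [x, y, z], gripper], ...]. A call has 1 to 12 rows; each row shifts and turns the commanded pose from where the row before left it, along the tool's axes as they then stand; what a row does not reach is not made up. A row lasts 1/10 s, in which the tool goes at most 50 mm and 8.59 degrees, less where a joint would pass 70% of its speed; a pose out of reach is approached as far as the arm can. A call with a gripper value outside its range is refused whole. The fingers move at their own pace and stop on an object; FORCE is the grip in N (left out, the last holds). Time passes only in rows, so rows that do not move let the fingers close. It gives the time, the measured TCP pose, the force, the opening and the grip force at its end, in the units of the state.
- r.sense(): the state, without advancing time (a new reading comes with each control period).
- r.grab_frame(name): name is "scene" or "top" or "wrist"; returns the picture (400x640x3 uint8, red, green, blue); there is no depth.
- r.camera_params(name): a dict with "fx", "fy", "cx", "cy" (pixels), "k1" (the pictures are not rectified: a ray, as slopes to the right and down, at radius r is drawn at 1 + k1 r^2 times it, then the intrinsics apply), "rvec" (rotation vector, rad) and "tvec" (3), from world to camera coordinates, as OpenCV has them; the wrist camera has in their place "hand_eye" (4x4, takes a point from camera to tool coordinates, whose origin is the TCP and whose axes are the flange's). Camera axes: x right, y down, z forward; pixel columns grow to the right and rows downward; lengths in mm; the calibration is good to about 2 mm. A picture is of the moment at which its call begins: read the wrist's pose just before it. camera_params takes no time and is no camera call.
- r.sign_off(): hands the job in; it is judged then, once.
The state is a dict: "clock": time; "qpos": joint angles; "qvel": joint speeds; "joint_efforts": joint torques, N m; "eef_pos": TCP position; "tcp_rot": TCP orientation; "contact_force": force on the tool from outside, world axes, zero at the start; "wrist_torque": the same for the moment, N m; "opening": opening from 0.0 (shut) to 1.0 (fully open); "grasp_force": force on a finger pad.
Only numpy, scipy, OpenCV 4.12 (cv2) and the standard library are available. Lean on these libraries where they do the work, as an engineer would, in place of code of your own. Each camera call takes 0.05 s, during which the arm holds its last target. There are 200 camera calls.

## Working session

There is one attempt and no reset: what is moved stays moved. The work goes in short steps, Python scripts to look and compute and a shell command to move; the robot and the scene stay as the last step left them, time stands still between calls to the robot, and variables do not carry over. Pictures are saved under pics/ and viewed, at most 10 in all, crops included, and the job is handed in when it is done.

```bash
mkdir -p pics; ls; python3 - <<'E'
from rig import r
import cv2
s=r.sense();print(s['clock'],s['eef_pos'],s['tcp_rot'],s['opening'])
for n in("scene","top"):
    cv2.imwrite(f"pics/{n}0.png",r.grab_frame(n)[:,:,::-1]);print(r.camera_params(n))
print(r.camera_params("wrist"))
E
```

```text
pics
0.0 [ 145.89477425 -607.26247478  255.54936968] [-3.14016173e+00 -1.61465860e-05  2.35766517e-01] 0.9971195820153097
{'fx': 501.1335514964634, 'fy': 501.1335514964634, 'cx': 321.66492379520423, 'cy': 199.42101870889692, 'k1': 0.01370445841570822, 'rvec': array([ 2.01979866,  1.33195823, -0.56314059]), 'tvec': array([-358.14320614, -270.02044946, 1531.20908838])}
{'fx': 485.0129976413384, 'fy': 485.0129976413384, 'cx': 324.778321092328, 'cy': 192.0712011247486, 'k1': -0.059196854871259155, 'rvec': array([ 2.09782911, -2.15697151,  0.19507358]), 'tvec': array([ 127.41127498,  605.22557498, 1243.6897129 ])}
{'fx': 303.345910658655, 'fy': 303.345910658655, 'cx': 314.22881399709235, 'cy': 199.74721401188188, 'k1': -0.037608550462972734, 'hand_eye': array([[ 1.54695362e-03, -9.65148450e-01, -2.61698447e-01,
         6.62923421e+01],
       [ 9.99998796e-01,  1.52489763e-03,  2.87350469e-04,
         7.10979680e-01],
       [ 1.21727482e-04, -2.61698577e-01,  9.65149646e-01,
        -1.17540600e+02],
       [ 0.00000000e+00,  0.00000000e+00,  0.00000000e+00,
         1.00000000e+00]])}
```

View pics/scene0.png

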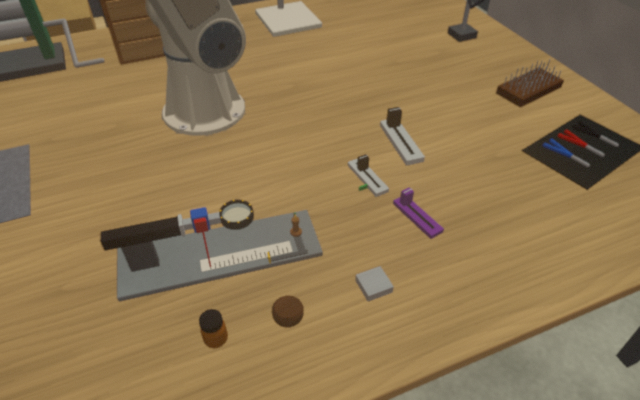

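View pics/top0.png

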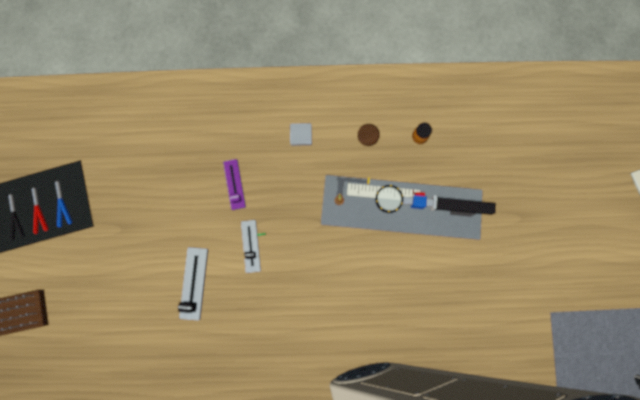

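Candidates in the top view are the large grey track (193,284), the purple track (234,184) and the small grey track (250,246) with the green mark at (262,234). By the description I choose the small grey one, and check it in a close crop.

```bash
cat > h.py <<'E'
import numpy as np, cv2
from scipy.spatial.transform import Rotation as R
from rig import r
def cam(n,s=None):
    p=r.camera_params(n); K=np.array([[p['fx'],0,p['cx']],[0,p['fy'],p['cy']],[0,0,1]])
    D=np.array([p['k1'],0,0,0,0.])
    if 'rvec' in p:
        M=cv2.Rodrigues(p['rvec'])[0]; t=p['tvec']
    else:
        s=s or r.sense(); T=np.eye(4); T[:3,:3]=R.from_euler('xyz',s['tcp_rot']).as_matrix(); T[:3,3]=s['eef_pos']
        T=np.linalg.inv(T@p['hand_eye']); M=T[:3,:3]; t=T[:3,3]
    return K,D,M,t
def onplane(c,px,z):
    K,D,M,t=c; q=cv2.undistortPoints(np.array([[px]],float),K,D)[0,0]
    d=M.T@np.r_[q,1]; o=-M.T@t; return o+d*(z-o[2])/d[2]
def proj(c,P):
    K,D,M,t=c; return cv2.projectPoints(np.atleast_2d(P).astype(float),cv2.Rodrigues(M)[0],t,K,D)[0][:,0]
E
python3 - <<'E'
from h import *
t=cv2.imread('pics/top0.png');s=cv2.imread('pics/scene0.png')
f=lambda im,x,y,w,h,k:cv2.resize(im[y:y+h,x:x+w],None,fx=k,fy=k,interpolation=cv2.INTER_CUBIC)
a=f(t,225,215,50,62,4.8); a=cv2.resize(a,(240,297)); b=f(t,315,168,186,76,3); b=cv2.resize(b,(558,228))
out=np.zeros((600,800,3),np.uint8); out[:297,:240]=a; out[:228,241:799]=b
c=f(s,340,150,60,50,5); out[300:550,:300]=c
d=f(s,170,195,165,100,3); out[300:600,301:796]=d
cv2.imwrite('pics/crop1.png',out)
c=cam('top')
for n,p,z in[('small',(250,246),0),('big',(193,284),0),('mark',(262,234),13),('puck',(368,134),30),('jar',(424,130),70),('block',(300,134),22),('plate',(402,206),15),('handle',(419,200),140)]:print(n,onplane(c,p,z).round())
E
```

```text
small [474. 319.   0.]
big [375. 475.   0.]
mark [505. 285.  13.]
puck [775. -15.  30.]
jar [ 770. -164.   70.]
block [782. 175.  22.]
plate [ 571. -101.   15.]
handle [ 566. -124.  140.]
```

View pics/crop1.png

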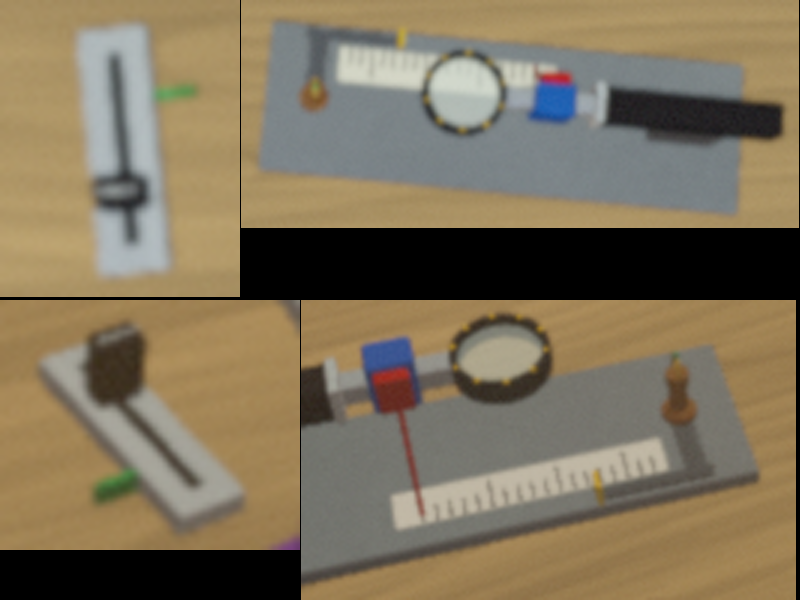

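Crop: the small grey track carries the black grip (line at crop 122,190), with the green mark (176,93) on its right and nothing purple, so the choice stands. The stand shows the blue/red handle (555,97), the yellow index (402,37) and the pointer tip (scene crop 422,516).

```bash
python3 - <<'E'
from h import *
T=cam('top');S=cam('scene')
A=lambda x,y,z:onplane(T,(225+x/4.8-.4,215+y/4.79-.4),z)
B=lambda x,y,z:onplane(T,(315+(x-241)/3-.33,168+y/3-.33),z)
C=lambda x,y,z:onplane(S,(340+x/5-.4,150+(y-300)/5-.4),z)
Dd=lambda x,y,z:onplane(S,(170+(x-301)/3-.33,195+(y-300)/3-.33),z)
co=np.array([A(78,30,14),A(147,25,14),A(170,270,14),A(98,275,14)]);print('track',co.round(1)[:,:2].tolist(),co.mean(0).round(1))
u=(co[0]+co[1]-co[2]-co[3])[:2];u/=np.linalg.norm(u);yd=np.arctan2(-u[0],u[1]);print('u',u,'yaw',yd)
for n,g,m in(('top',A(121,190,54.5),A(176,93,13)),('scene',C(122,330,54.5),C(115,480,13))):print(n,'grip',g.round(1),'mark',m.round(1),'dist along',((m-g)[:2]@u).round(1))
pl=np.array([B(273,20,15),B(743,65,15),B(738,213,15),B(262,168,15)]);print('plate',pl.round(1)[:,:2].tolist(),pl.mean(0).round(1))
v=(pl[0]+pl[3]-pl[1]-pl[2])[:2];v/=np.linalg.norm(v);print('v',v,'yaw',np.arctan2(-v[0],v[1]))
w=np.array([v[1],-v[0]])
loc=lambda p:np.array([ (p[:2]-pl.mean(0)[:2])@w,(p[:2]-pl.mean(0)[:2])@v+60]).round(1)
for n,p in(('handle top',B(554,101,140)),('lens',B(464,92,125)),('index top',B(402,37,35)),('sc index top',Dd(598,470,35)),('sc index foot',Dd(600,502,15)),('sc pointer',Dd(423,517,20)),('sc handle top',Dd(390,350,140)),('mouth ring', B(602,103,125))):print(n,p.round(1),'stand',loc(p))
E
```

```text
track [[542.3, 342.4], [544.1, 302.9], [405.2, 290.5], [403.4, 331.0]] [473.7 316.7  14. ]
u [0.99635165 0.0853428 ] yaw -1.4853495842049773
top grip [448.3 311.7  54.5] mark [504.8 286.7  13. ] dist along 54.2
scene grip [442.5 319.1  54.5] mark [503.7 287.2  13. ] dist along 58.3
plate [[665.9, 107.4], [611.4, -326.9], [474.7, -310.7], [528.4, 121.3]] [ 570.1 -102.2   15. ]
v [0.12398683 0.99228386] yaw -0.12430671396595205
handle top [ 562.9 -123.5  140. ] stand [-4.5 38. ]
lens [575.1 -50.9 125. ] stand [ -1.4 111.5]
index top [642.4  -9.5  35. ] stand [ 60.2 161. ]
sc index top [632.3  -5.8  35. ] stand [ 49.7 163.4]
sc index foot [645.  -10.2  15. ] stand [ 62.9 160.6]
sc pointer [ 611.7 -132.    20. ] stand [45.  35.6]
sc handle top [ 561.1 -123.   140. ] stand [-6.3 38.3]
mouth ring [ 562.4 -167.   125. ] stand [ 0.4 -5.2]
```

```bash
cat >> h.py <<'E'
def delta(target):
    s=r.sense(); M=R.from_euler('xyz',s['tcp_rot']).as_matrix(); return (M.T@(np.array(target)-s['eef_pos'])/1000).round(4)
E
python3 -m jog '[[[0,0,0.075],[0,-0.01,0],1],[[0,0,0.075],[0.01,-0.03,0],1],[[0,0,0],[0.016,-0.038,0.002],1],[[0,0,0],[0.016,-0.038,0.002],1],[[0,0,0],[0.016,-0.038,0.002],1],[[0,0,0],[0.016,-0.038,0.002],1],[[0,0,0],[0.016,-0.038,0.002],1],[[0,0,0],[0.016,-0.038,0.002],1],[[0,0,0],[0.016,-0.038,0.002],1],[[0,0,0],[0.016,-0.038,0.002],1],[[0,0,0],[0.016,-0.038,0.002],1],[[0,0,0],[0.016,-0.038,0.002],1]]'
python3 -m jog '[[[0,0,0],[0.016,-0.038,0.002],1],[[0,0,0],[0.016,-0.038,0.002],1],[[0,0,0],[0.016,-0.038,0.002],1],[[0,0,0],[0.016,-0.038,0.002],1],[[0,0,0],[0.016,-0.038,0.002],1],[[0,0,0],[0.016,-0.038,0.002],1],[[0,0,0],[0.016,-0.038,0.002],1],[[0,0,0],[0.016,-0.038,0.002],1],[[0,0,0],[0.016,-0.038,0.002],1],[[0,0,0],[0.016,-0.038,0.002],1]]'
python3 -c "
from h import *
print(delta([446,313,180]),r.sense()['tcp_rot'])"
```

```text
clock: 1.3
eef_pos: [275.5, -172.9, 236.2]
tcp_rot: [3.141, -0.0, 0.085]
contact_force: [1.4, -0.2, 0.1]
opening: 0.997
grasp_force: 0.0
clock: 2.3
eef_pos: [402.4, 219.7, 216.0]
tcp_rot: [3.141, 0.0, 0.086]
contact_force: [-0.3, -0.7, 0.1]
opening: 1.004
grasp_force: 0.0
[ 0.0515 -0.0892  0.036 ] [3.14143530e+00 1.83517780e-04 8.63723936e-02]
```

```bash

python3 -m jog '[[[0,0,0],[0.017,-0.03,0.012],1],[[0,0,0],[0.017,-0.03,0.012],1],[[0,0,0],[0.017,-0.03,0.012],1],[[0,0,0],[0,0,0],1],[[0,0,0],[0,0,0],1]]'
python3 - <<'E'
from h import *
import json
s=r.sense();im=r.grab_frame('wrist')[:,:,::-1]
json.dump([s['eef_pos'].tolist(),s['tcp_rot'].tolist()],open('w1.json','w'))
cv2.imwrite('pics/w1.png',im);print(s['eef_pos'],s['tcp_rot'],delta([446,313,180]))
E
```

```text
clock: 2.8
eef_pos: [445.0, 311.8, 179.4]
tcp_rot: [3.14, 0.002, 0.087]
contact_force: [-0.3, -0.4, 0.6]
opening: 0.998
grasp_force: 0.0
[444.9632147  311.84381905 179.42826394] [3.14040846e+00 1.78524288e-03 8.69133226e-02] [ 0.0013 -0.0016 -0.0001]
```

View pics/w1.png

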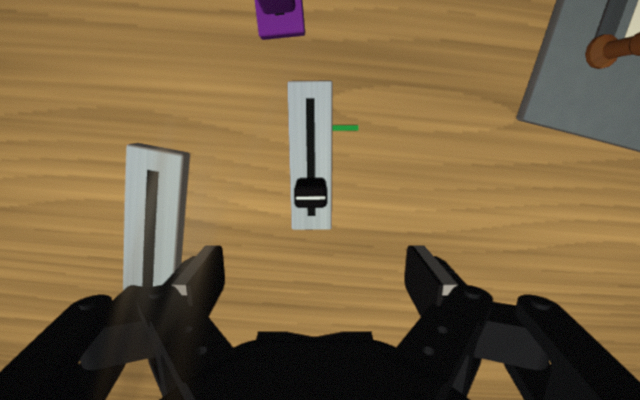

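The wrist view shows the grip's white line at (311,198), the green mark at (345,128), and the track corners at (288,82), (331,81), (331,229), (292,230).

```bash
python3 - <<'E'
from h import *
import json
p,q=json.load(open('w1.json'));W=cam('wrist',{'eef_pos':p,'tcp_rot':q})
im=cv2.imread('pics/w1.png').astype(int)
b,g,rr=im[...,0],im[...,1],im[...,2]
m=(g-rr>50)&(g-b>40);ys,xs=np.nonzero(m);print('green',xs.min(),xs.max(),ys.min(),ys.max(),xs.mean(),ys.mean())
w=(im.min(2)>150);w[:185]=0;w[208:]=0;w[:,:296]=0;w[:,328:]=0;y2,x2=np.nonzero(w);print('line',x2.min(),x2.max(),y2.min(),y2.max(),y2.mean())
co=np.array([onplane(W,c,14) for c in((288,82),(331,81),(331,229),(292,230))]);u=(co[0]+co[1]-co[2]-co[3])[:2];print(np.linalg.norm(u)/2,co.round(1).tolist());u/=np.linalg.norm(u);print('u',u,np.arctan2(u[1],u[0]))
G=onplane(W,(311.5,y2.mean()),54.5);M=onplane(W,(xs.mean(),ys.mean()),13)
print(G,M,(M-G)[:2]@u)
E
```

```text
green 332 357 125 130 344.6456692913386 127.1259842519685
line 297 327 185 207 198.14285714285714
138.31763636385483 [[539.2, 342.4, 14.0], [543.4, 304.8, 14.0], [405.9, 290.7, 14.0], [401.5, 329.2, 14.0]]
u [0.99511587 0.09871376] 0.09887478200097048
[446.6360515 313.3540618  54.5      ] [505.06820211 288.35344546  13.        ] 55.678855605459304
```

```bash

python3 -m jog '[[[0,0,-0.01],[0.002,-0.001,0.033],1],[[0,0,0],[0,0,0.033],1],[[0,0,0],[0,0,0.033],1],[[0,0,0],[0,0,0.033],1],[[0,0,0],[0,0,0],-0.2],[[0,0,0],[0,0,0],-1],[[0,0,0],[0,0,0],-1],[[0,0,0],[0,0,0],-1],[[0,0,0],[0,0,0],-1],[[0,0,0],[0,0,0],-1]]' 25
```

```text
clock: 3.85
eef_pos: [449.3, 315.1, 50.7]
tcp_rot: [-3.138, -0.005, 0.096]
contact_force: [-0.3, 5.4, 5.3]
opening: 0.324
grasp_force: 29.3
```

```bash

python3 -m jog '[[[0,0,0],[0.01,0,0],-1],[[0,0,0],[0.015,0,0],-1],[[0,0,0],[0.015,0,0],-1],[[0,0,0],[0.01,0,0],-1],[[0,0,0],[0.006,0,0],-1],[[0,0,0],[0,0,0],-1],[[0,0,0],[0,0,0],-1]]'
python3 - <<'E'
from h import *
cv2.imwrite('pics/w2.png',r.grab_frame('wrist')[:,:,::-1]);t=r.grab_frame('top')[:,:,::-1];cv2.imwrite('pics/t2.png',t)
E
```

```text
clock: 4.55
eef_pos: [505.3, 320.5, 50.8]
tcp_rot: [-3.138, -0.005, 0.095]
contact_force: [0.3, 6.3, 2.5]
opening: 0.324
grasp_force: 29.1
```

View pics/w2.png

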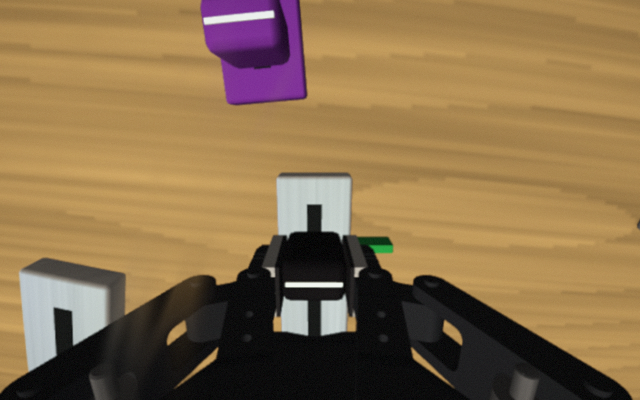

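The black grip is pinched, with its white line at (314,285) and the green mark at (376,244).

```bash
python3 - <<'E'
from h import *
s=r.sense();W=cam('wrist',s);u=np.array([.9954,.0955])
im=cv2.imread('pics/w2.png').astype(int);b,g,rr=im[...,0],im[...,1],im[...,2]
m=(g-rr>50)&(g-b>30);ys,xs=np.nonzero(m);print('green',xs.min(),xs.max(),ys.min(),ys.max())
G=onplane(W,(314,285),54.5)
for y in(238,246,251):
  M=onplane(W,(378,y),13 if y<250 else 0);print(y,M.round(1),((M-G)[:2]@u).round(1))
P=np.array([505.05,288.35]);print(G.round(1),((P-G[:2])@u).round(1))
E
```

```text
green 369 392 244 252
238 [511.4 285.2  13. ] 4.5
246 [506.7 284.4  13. ] -0.2
251 [498.1 280.5   0. ] -9.1
[503.5 319.6  54.5] -1.5
```

```bash

python3 -m jog '[[[0,0,0],[-0.001,0,0],-1],[[0,0,0],[0,0,0],-1],[[0,0,0],[0,0,0],1],[[0,0,0],[0,0,0],1],[[0,0,0],[0,0,0],1],[[0,0,0],[0,0,0],1],[[0,0,0],[0,0,0],1],[[0,0,0],[0,0,-0.03],1],[[0,0,0],[0,0,-0.04],1]]'
python3 -m jog '[[[0,0,-0.135],[0,0,-0.02],1],[[0,0,-0.135],[0,0,-0.02],1],[[0,0,-0.135],[0,0,-0.02],1],[[0,0,-0.135],[0,0,-0.02],1],[[0,0,-0.135],[0,0,-0.02],1],[[0,0,-0.135],[0,0,-0.02],1],[[0,0,-0.135],[0,0,-0.01],1],[[0,0,-0.135],[0,0,0],1],[[0,0,-0.135],[0,0,0],1],[[0,0,-0.135],[0,0,0],1],[[0,0,0],[0,0,0],1]]'
python3 -c "
from h import *
print(delta([565,-125,250]),r.sense()['qpos'])"
```

```text
clock: 5.55
eef_pos: [500.7, 317.3, 117.0]
tcp_rot: [3.139, 0.004, 0.096]
contact_force: [0.8, 1.0, 0.6]
opening: 1.001
grasp_force: 0.0
clock: 6.65
eef_pos: [502.1, 318.2, 248.2]
tcp_rot: [-3.141, 0.0, 1.448]
contact_force: [-0.4, -0.8, -0.8]
opening: 1.002
grasp_force: 0.0
[-0.4321  0.1168 -0.0018] [ 5.62346128e-01  3.13845689e-01  1.70888152e+00 -3.88498789e-05
  1.11920349e+00  6.85400505e-01]
```

```bash

python3 -m jog '[[[0,0,0],[-0.03,0.008,0],1],[[0,0,0],[-0.04,0.01,0],1],[[0,0,0],[-0.04,0.011,0],1],[[0,0,0],[-0.04,0.011,0],1],[[0,0,0],[-0.04,0.011,0],1],[[0,0,0],[-0.04,0.011,0],1],[[0,0,0],[-0.04,0.011,0],1],[[0,0,0],[-0.04,0.011,0],1],[[0,0,0],[-0.04,0.011,0],1],[[0,0,0],[-0.04,0.011,0],1],[[0,0,0],[-0.03,0.008,0],1],[[0,0,0],[0,0,0],1]]'
python3 -m jog '[[[0,0,0],[0,0,0],1],[[0,0,0],[0,0,0],1]]'
python3 - <<'E'
from h import *
import json
s=r.sense();im=r.grab_frame('wrist')[:,:,::-1]
json.dump([s['eef_pos'].tolist(),s['tcp_rot'].tolist()],open('w3.json','w'))
cv2.imwrite('pics/w3.png',im);cv2.imwrite('pics/t3.png',r.grab_frame('top')[:,:,::-1]);print(s['eef_pos'],s['tcp_rot'])
E
```

```text
clock: 7.85
eef_pos: [563.3, -116.0, 248.2]
tcp_rot: [3.141, 0.001, 1.438]
contact_force: [0.4, 0.6, -0.4]
opening: 1.0
grasp_force: 0.0
clock: 8.05
eef_pos: [562.7, -111.7, 248.1]
tcp_rot: [-3.141, -0.0, 1.445]
contact_force: [0.8, 0.1, 0.2]
opening: 1.002
grasp_force: 0.0
[ 562.67824075 -111.70585928  248.12079218] [-3.14103113e+00 -4.25202087e-04  1.44453248e+00]
```

View pics/w3.png

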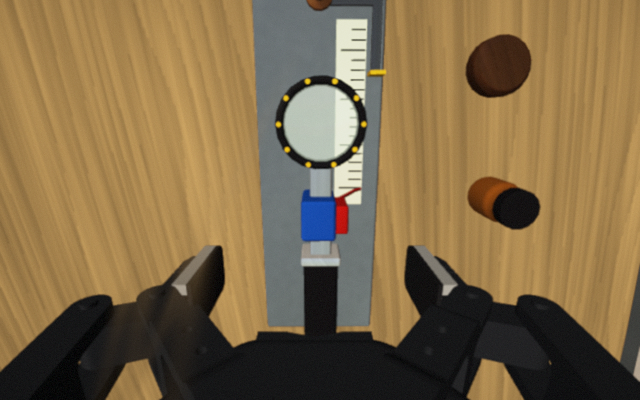

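The blue handle is at about (303–337, 191–241) with the red button on its right. The pointer tip is at (359,189), the yellow index at (377,72) and the lens centre at (321,122).

```bash
python3 - <<'E'
from h import *
import json
p,q=json.load(open('w3.json'));W=cam('wrist',{'eef_pos':p,'tcp_rot':q})
im=cv2.imread('pics/w3.png').astype(int);b,g,rr=im[...,0],im[...,1],im[...,2]
def box(m,n):
    ys,xs=np.nonzero(m);print(n,xs.min(),xs.max(),ys.min(),ys.max(),xs.mean().round(1),ys.mean().round(1))
m=(b-rr>60);box(m,'blue');print([int(np.median(b[y,305:333])) for y in range(188,245,2)])
w_=(rr-g>80)&(rr-b>80)&(g<90);w_[:180]=0;w_[245:]=0;w_[:,:337]=0;w_[:,365:]=0;box(w_,'red')
y_=(rr>170)&(g>120)&(b<90);y_[:,:366]=0;y_[90:]=0;y_[:,395:]=0;box(y_,'yel')
V=np.array([.124,.992]);V/=np.linalg.norm(V);X=np.array([V[1],-V[0]]);O=np.array([567.5,-125])
f=lambda px,z:(lambda P:(P.round(1),((P[:2]-O)@X).round(1),((P[:2]-O)@V).round(1)))(onplane(W,px,z))
for n,px,z in(('lens',(321,122),125),('hL',(301.5,225),140),('hR',(336.5,225),140),('back',(318,241),140),('ptr',(359,189),20),('idx',(377.5,72),35),('mouthback',(320,265),130)):print(n,*f(px,z))
# tube/plate direction
for a,bb,z in(((256,60),(268,310),15),((386,60),(371,310),0)):
    d=(onplane(W,a,z)-onplane(W,bb,z))[:2];print('dir',d/np.linalg.norm(d),np.arctan2(d[1],d[0]))
E
```

```text
blue 301 334 190 240 317.2 217.8
[163, 162, 162, 163, 146, 123, 126, 172, 179, 175, 175, 174, 174, 174, 174, 173, 173, 174, 173, 173, 173, 172, 172, 171, 171, 169, 131, 154, 163]
red 337 359 188 233 342.3 214.0
yel 370 390 37 89 380.7 73.5
lens [576.  -50.5 125. ] -0.8 75.0
hL [ 551.1 -126.6  140. ] -16.0 -3.6
hR [ 578.5 -130.   140. ] 11.6 -3.6
back [ 562.4 -141.7  140. ] -3.0 -17.2
ptr [ 613.1 -133.2   20. ] 46.3 -2.4
idx [641.   -9.5  35. ] 58.6 123.8
mouthback [ 561.  -168.1  130. ] -1.1 -43.6
dir [0.1220164  0.99252808] 1.4484751218008174
dir [0.12826095 0.99174045] 1.4421810826979484
```

```bash

python3 -m jog '[[[0,0,0],[-0.012,0.006,0],1],[[0,0,0],[0,0,0.03],1],[[0,0,0],[0,0,0.03],1],[[0,0,0],[0,0,0.03],1],[[0,0,0],[0,0,0.02],1],[[0,0,0],[0,0,0.012],1],[[0,0,0],[0,0,0],1],[[0,0,0],[0,0,0],1]]' 35
python3 -c "
from h import *
print(delta([567.5,-125,126]))"
```

```text
clock: 8.95
eef_pos: [568.0, -125.4, 126.9]
tcp_rot: [3.141, 0.0, 1.446]
contact_force: [0.2, -0.2, 0.3]
opening: 1.001
grasp_force: 0.0
[ 0.0004 -0.0006  0.0009]
```

```bash

python3 -m jog '[[[0,0,0],[0,0,0],-1],[[0,0,0],[0,0,0],-1],[[0,0,0],[0,0,0],-1],[[0,0,0],[0,0,0],-1],[[0,0,0],[0,0,0],-1],[[0,0,0],[0,0,0],-1],[[0,0,0],[0,0,0],-1],[[0,0,0],[0,0,0],-1],[[0,0,0],[0,0,0],-1],[[0,0,0],[0,0,0],-1]]' 35
```

```text
clock: 9.95
eef_pos: [566.0, -125.1, 127.3]
tcp_rot: [-3.139, 0.0, 1.446]
contact_force: [-10.3, 1.7, 14.8]
opening: 0.37
grasp_force: 36.5
```

```bash

python3 -m jog '[[[0,0,0],[0.005,0,0],-1],[[0,0,0],[0.01,0,0],-1],[[0,0,0],[0.014,0,0],-1],[[0,0,0],[0.016,0,0],-1],[[0,0,0],[0.016,0,0],-1],[[0,0,0],[0.016,0,0],-1],[[0,0,0],[0.016,0,0],-1],[[0,0,0],[0.014,0,0],-1],[[0,0,0],[0.01,0,0],-1],[[0,0,0],[0.004,0,0],-1],[[0,0,0],[0.002,0,0],-1],[[0,0,0],[0,0,0],-1]]'
python3 - <<'E'
from h import *
s=r.grab_frame('scene')[:,:,::-1];t=r.grab_frame('top')[:,:,::-1];w=r.grab_frame('wrist')[:,:,::-1]
for n,i in(('s4',s),('t4',t),('w4',w)):cv2.imwrite(f'pics/{n}.png',i)
f=lambda im,x,y,w,h,k:cv2.resize(im[y:y+h,x:x+w],None,fx=k,fy=k,interpolation=cv2.INTER_CUBIC)
out=np.zeros((600,800,3),np.uint8)
out[:300,:480]=f(s,200,180,120,75,4); out[:300,500:800]=f(t,225,215,50,50,6); out[300:,:480]=cv2.resize(w,(480,300)); out[300:,500:]=f(s,340,150,60,60,5)
cv2.imwrite('pics/m4.png',out);st=r.sense();print(st['eef_pos'],st['grasp_force'],st['opening'])
E
```

```text
clock: 11.15
eef_pos: [581.2, -3.3, 127.4]
tcp_rot: [-3.139, 0.001, 1.447]
contact_force: [-12.0, -1.9, 15.8]
opening: 0.366
grasp_force: 37.0
[581.20518051  -3.5378241  127.35283428] 37.04310178756714 0.36508787712151414
```

View pics/m4.png

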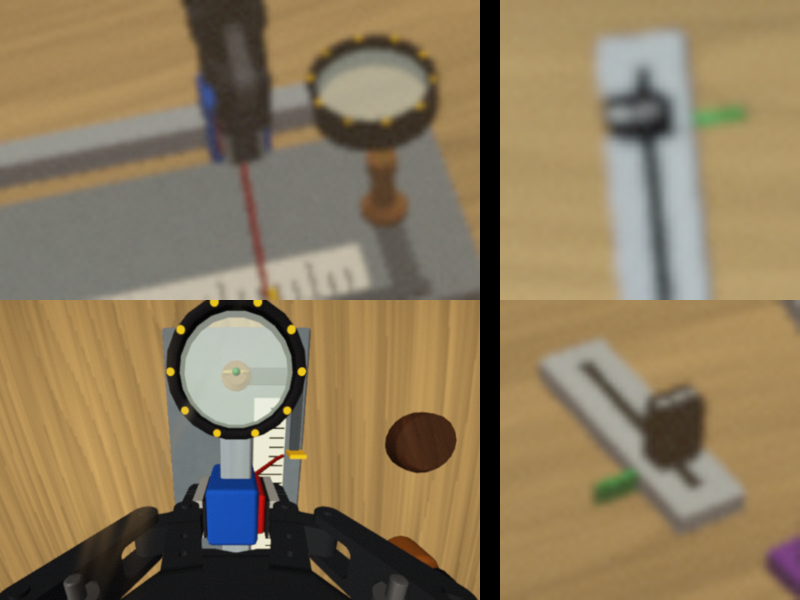

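The arm is out with the button in, the pointer nearly at the yellow index, and the dimmer grip level with the mark by eye. I'll measure the tip finely.

```bash
python3 - <<'E'
from h import *
s=cv2.imread('pics/s4.png');w=cv2.imread('pics/w4.png')
f=lambda im,x,y,w,h,k:cv2.resize(im[y:y+h,x:x+w],None,fx=k,fy=k,interpolation=cv2.INTER_NEAREST)
out=np.zeros((420,790,3),np.uint8);out[:400,:390]=f(s,250,235,39,40,10);out[:420,400:790]=f(w,345,190,65,70,6)
cv2.imwrite('pics/m5.png',out)
im=cv2.imread('pics/t4.png')
T=cam('top');u=np.array([.9954,.0955])
G=onplane(T,(225+642/6-500/6-.4,215+110/6-.4),54.5);M=onplane(T,(225+220/6-.4,215+116/6-.4),13);print('dimmer err',(M-G)[:2]@u)
E
```

```text
dimmer err -2.240525620301802
```

View pics/m5.png

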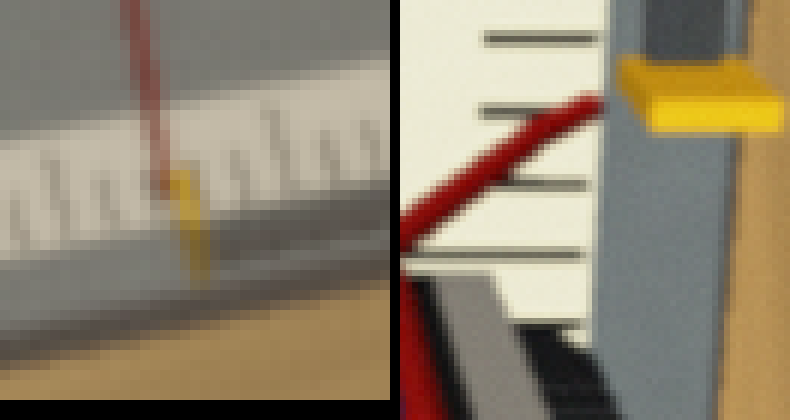

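Tip at wrist (378,207), index top centre at (397.7,209). In the scene view the tip is at (266.3,253.6) and the index top at (268,252.3).

```bash
python3 - <<'E'
from h import *
s=r.sense();W=cam('wrist',s);S=cam('scene');V=np.array([.1243,.9922]);X=np.array([V[1],-V[0]])
O=np.array(s['eef_pos'][:2])
f=lambda C,px,z:(lambda P:((P[:2]-O)@X,(P[:2]-O)@V))(onplane(C,px,z))
print('wrist ptr',f(W,(377.8,206.7),20),'idx',f(W,(397.7,208.7),35))
print('scene ptr',f(S,(266.3,253.6),20),'idx top',f(S,(268.0,252.3),35),'foot',f(S,(270,262.5),15))
P0=onplane(S,(266.3,253.6),20)
E
```

```text
wrist ptr (np.float64(49.41872784516855), np.float64(-0.9917245681100715)) idx (np.float64(60.71492776002279), np.float64(1.9708877217398841))
scene ptr (np.float64(43.26156693050683), np.float64(-0.7612768747862564)) idx top (np.float64(53.18451110916868), np.float64(2.190622282682538)) foot (np.float64(65.89226531712526), np.float64(2.445582802975463))
```

```bash

python3 -m jog '[[[0,0,0],[0.002,0,0],-1],[[0,0,0],[0.001,0,0],-1],[[0,0,0],[0,0,0],-1],[[0,0,0],[0,0,0],-1],[[0,0,0],[0,0,0],-1],[[0,0,0],[0,0,0],-1]]'
python3 - <<'E'
from h import *
s=r.grab_frame('scene')[:,:,::-1];w=r.grab_frame('wrist')[:,:,::-1]
f=lambda im,x,y,w,h,k:cv2.resize(im[y:y+h,x:x+w],None,fx=k,fy=k,interpolation=cv2.INTER_NEAREST)
out=np.zeros((420,790,3),np.uint8);out[:400,:390]=f(s,250,235,39,40,10);out[:420,400:790]=f(w,345,190,65,70,6)
cv2.imwrite('pics/m6.png',out)
E
```

```text
clock: 11.9
eef_pos: [581.6, -0.7, 127.4]
tcp_rot: [-3.139, 0.001, 1.446]
contact_force: [-11.5, -2.6, 15.2]
opening: 0.366
grasp_force: 37.1
```

View pics/m6.png

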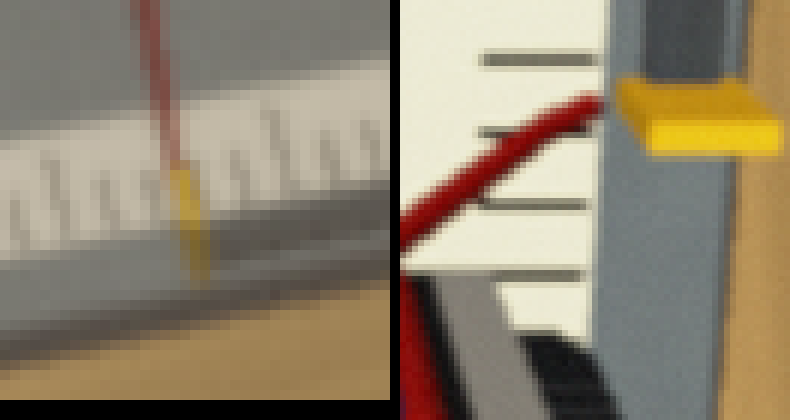

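The pointer tip now sits directly at the index in both views; its shift against the index matches the 3 mm correction. The button is still squeezed in (32 mm across, 37 N).

```bash
python3 -m jog '[[[0,0,0],[0,0,0],-1],[[0,0,0],[0,0,0],-1],[[0,0,0],[0,0,0],-1]]' && python3 -c "
from rig import r
print(r.sign_off())"
```

```text
clock: 12.3
eef_pos: [581.6, -0.7, 127.3]
tcp_rot: [-3.139, 0.001, 1.446]
contact_force: [-11.0, -2.5, 15.1]
opening: 0.366
grasp_force: 37.1
the job is handed in; nothing more can be done
None
```

I handed the job in at 12.3 s, with no verdict returned: the dimmer line is within about 2 mm of the green mark by my camera measurements, the loupe arm is held within about 1 mm of the yellow index with the lock squeezed in (37 N grip), and nothing loose was knowingly touched.

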